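# Fetch the algae magnet from the lidded keep-box

## Task

Get the algae magnet ready for cleaning the tank: swing the lid of the wooden keep-box up and back by its knob until it stays open by itself, then lift the algae magnet out of the box. Set it down, not dropped, flat and the same way up as it lay, inside the shallow steel tray, leave the lid open and let go.

Things in the scene. Friction and masses are not known exactly. Their poses are not given: they have to be found in the camera images.
- keepbox_lid (a joint): Lid angle of the light wood keep-box, rad: 0 closed (at the start), stop at 1.9, leaning back. Free hinge, no spring: below about 1.4 it falls shut, beyond 1.55 it falls back to the stop and stays. Lid 160 x 240 x 8 mm, 0.2 kg, hinged along its far 240 mm edge. Box fixed, 160 x 240 mm, 70 mm high, walls and floor 6 mm; centre 50 mm along the knob's x from the knob, lid closed.
- keepbox_lid_handle (a point): Centre of the black lid knob's head, a disc 28 mm across, 16 mm thick, on a thin neck, 35 mm above the lid's top. Axes turn with the lid; closed: z up, x level towards the hinge, y along the hinge. The hinge line runs along y through x = +130, z = -43 mm in these axes at every lid angle. Held lightly by pads closing along y, the knob can turn between them, so the tool may stay pointing down.
- magnet: Algae magnet, flat under the lid: white oblong block, 76 (x) x 36 (y) x 37 mm high, dark line round its middle, thin arched handle on top (bar 10 mm thick along x, top at 49 mm). Origin at the centre of its underside, z up, x within 15 degrees of the knob's x. 0.1 to 0.16 kg. It lies in the left or right half of the box; the round white tub (47 mm wide, 40 high) in the other is not it.
- tray: Shallow open steel tray, fixed on the shelf: 180 (x) x 200 (y) mm, rim 18 mm high, walls and floor 4 mm. Origin at the centre of its underside; z up.

How it is judged:
By the outcome, as a careful person would: the job done as asked, in the order asked, and still so for the second after the job is handed in, with the robot touching nothing.
It also fails if it takes over 61 s, if anything falls off the work surface, if the arm or the gripper's body presses on something with over 40 N, if the wrist force passes 120 N, or if a joint passes its speed limit or range.

## Robot

A 7-joint arm with a two-finger parallel gripper is mounted at the origin on the work surface. World frame = base frame: x ahead of the robot, y to its left, z up, the work surface at z = 0. Lengths are in m, angles in rad, forces in N, time in s.
With the tool pointing down it reaches from about 0.4 to 0.85 m from the base axis. Payload 10.4 kg.
Tool frame: the origin (TCP) lies at the very end of the fingers, on their centre line; the grasp point (between the pads) lies 19 mm behind it (grip_point_offset is the distance from the TCP to the grasp point, in m); z points along the fingers, y is the line along which they close (so a half turn about z gives the same grasp; the last joint's range is limited). The gripper opens to 87 mm and grips with 3 to 60 N. Pads are 19 mm wide; open, the fingers measure 117 mm over their backs; the gripper's body (75 mm by 190 mm) begins 51 mm behind the grasp point.
Start: joints at [1.275, 0.332, -0.065, 1.46, 0.022, 1.35, -0.088], TCP at [0.168, -0.602, 0.223] pointing down, gripper open.
Joint ranges: [-2.6, 2.6], [-0.5, 2.12], [-1.47, 1.34], [0.16, 2.42], [-1.27, 4.41], [0.06, 2.06], [-2.6, 2.6]. Speed limits (rad/s): [2.22, 2.22, 2.79, 2.79, 3.14, 3.14, 3.14].

## Interface

Orientations are given as a unit quaternion [x, y, z, w].
In Python, from bench import * gives the robot as it stands.
- The arm moves only by the tool play_rows, never from a script. Its argument "increments" is text: rows parted by semicolons, each of 7 numbers parted by spaces: the turn, a rotation vector about the tool's x, y, z in rad, then the shift along the tool's x, y, z in m, then the opening, from 0 (shut) to 1 (fully open). A call has 1 to 8 rows; each row is the pose to reach, as a shift and turn from the pose commanded when the call began, along the tool's axes at that moment; what a row does not reach only later rows make up. A row lasts 1/10 s, in which the tool goes at most 50 mm and 8.59 degrees, less where a joint would pass 70% of its speed; a pose out of reach is approached as far as the arm can. A call with a gripper value outside its range is refused whole. The fingers move at their own pace and stop on an object; "grip_force" is the grip in N (left out, the last holds). Time passes only in rows, so rows that repeat a pose let the fingers close. It gives the time, the measured TCP pose, the force, the opening and the grip force at its end, in the units of the state.
- read_state(): the state, without advancing time (a new reading comes with each control period).
- camera(name): name is "scene" or "side" or "wrist"; returns a dict with "color" (400x640x3 uint8, red, green, blue), "fx", "fy", "cx", "cy" (pixels), "camera_from_world" (4x4, takes a point from world to camera coordinates); the wrist camera has in their place "mount" (4x4, takes a point from camera to tool coordinates, whose origin is the TCP and whose axes are the flange's). Camera axes: x right, y down, z forward; pixel columns grow to the right and rows downward; lengths in m; the calibration is good to about 2 mm. A picture is of the moment at which its call begins: read the wrist's pose just before it. There is no depth.
- close_job(): hands the job in; it is judged then, once.
The state is a dict: "time": time; "joint_positions": joint angles; "joint_vel": joint speeds; "joint_torque": joint torques, N m; "ee_pos": TCP position; "eef_rot": TCP orientation; "ft_force": force on the tool from outside, world axes, zero at the start; "torque": the same for the moment, N m; "width": finger opening in m; "grip_force": force on a finger pad.
Only numpy, scipy, OpenCV 4.12 (cv2) and the standard library are available. Lean on these libraries where they do the work, as an engineer would, in place of code of your own. Each camera call takes 0.05 s, during which the arm holds its last target. There are 200 camera calls.

## Working session

There is one attempt and no reset: what is moved stays moved. The work goes in short steps, Python scripts to look and compute and a tool call to move; the robot and the scene stay as the last step left them, time stands still between calls to the robot, and variables do not carry over. Pictures are saved under pics/ and viewed, at most 10 in all, crops included, and the job is handed in when it is done.

Besides the shell and the picture viewer there is one more tool, called after "Call:" as name(argument=value, ...), one argument or row to a line, values as JSON. play_rows: Moves the arm, as the interface text tells. Its arguments: {"type":"object","properties":{"increments":{"type":"string"},"grip_force":{"type":"number"}},"required":["increments"]}

```bash
mkdir -p pics; cat > h.py <<'E'
from bench import *
import numpy as np, cv2
from scipy.spatial.transform import Rotation as R
def snap(n,f):
    s=read_state(); c=camera(n); cv2.imwrite('pics/'+f,c['color'][:,:,::-1])
    if n=='wrist':
        T=np.eye(4);T[:3,:3]=R.from_quat(s['eef_rot']).as_matrix();T[:3,3]=s['ee_pos']
        c['camera_from_world']=np.linalg.inv(T@np.array(c['mount']))
    np.savez('pics/'+f+'.npz',fx=c['fx'],fy=c['fy'],cx=c['cx'],cy=c['cy'],M=c['camera_from_world'])
    return c
def ray(f,p):
    k=np.load('pics/'+f+'.npz');W=np.linalg.inv(k['M'])
    d=W[:3,:3]@np.array([(p[0]-k['cx'])/k['fx'],(p[1]-k['cy'])/k['fy'],1.]);return W[:3,3],d/np.linalg.norm(d)
def tri(*fp):
    A=0;b=0;L=[]
    for f,p in fp:
        o,d=ray(f,p);P=np.eye(3)-np.outer(d,d);A=A+P;b=b+P@o;L.append((o,P))
    x=np.linalg.solve(A,b);return x.round(4),[round(float(np.linalg.norm(P@(x-o))),4) for o,P in L]
def atz(f,p,z):
    o,d=ray(f,p);return (o+d*(z-o[2])/d[2]).round(4)
def proj(f,X):
    k=np.load('pics/'+f+'.npz');q=k['M'][:3,:3]@np.array(X)+k['M'][:3,3];return (q[0]/q[2]*k['fx']+k['cx'],q[1]/q[2]*k['fy']+k['cy'])
E
python3 - <<'E'
from h import *
for n in('scene','side','wrist'):snap(n,n+'0.png')
a=[cv2.imread(f'pics/{n}0.png') for n in('scene','side')]
print(read_state()['ee_pos'],R.from_quat(read_state()['eef_rot']).as_matrix().round(3))
for n in('scene','side','wrist'):
    k=np.load(f'pics/{n}0.png.npz');print(np.linalg.inv(k['M']).round(2),k['fx'])
E
```

```text
[ 0.16831013 -0.6016106   0.22194686] [[ 0.963  0.269 -0.   ]
 [ 0.269 -0.963  0.001]
 [-0.    -0.001 -1.   ]]
[[ 0.75  0.41 -0.52  0.93]
 [ 0.66 -0.46  0.59 -0.46]
 [-0.   -0.79 -0.62  0.57]
 [ 0.    0.    0.    1.  ]] 413.69759961055513
[[ 0.96 -0.14  0.24  0.32]
 [-0.28 -0.51  0.81 -0.6 ]
 [ 0.01 -0.85 -0.53  0.46]
 [ 0.    0.    0.    1.  ]] 372.72617883654925
[[ 0.27 -0.92 -0.28  0.24]
 [-0.96 -0.26 -0.07 -0.58]
 [-0.    0.28 -0.96  0.38]
 [ 0.    0.    0.    1.  ]] 354.30987732344846
```

View pics/scene0.png

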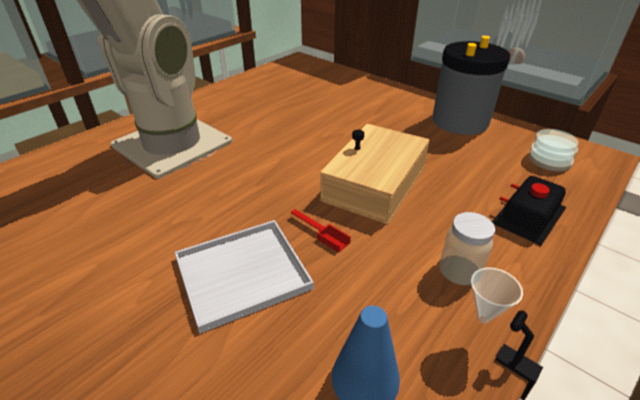

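View pics/side0.png

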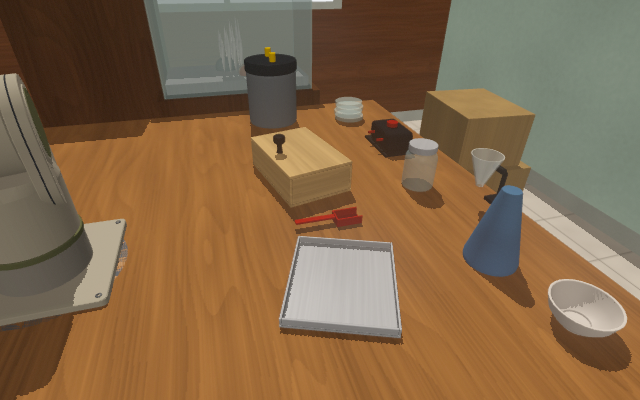

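The scene and side views show the box and its knob at about (358,135) in scene and (279,139) in side. The tray has corners near (176,257) and (311,283) in scene. I'll enlarge these areas to read them more closely.

```bash
python3 - <<'E'
import cv2,numpy as np
s=cv2.imread('pics/scene0.png');d=cv2.imread('pics/side0.png')
C=np.zeros((600,800,3),np.uint8)
def put(im,x,y,w,h,k,X,Y):
    C[Y:Y+h*k,X:X+w*k]=cv2.resize(im[y:y+h,x:x+w],None,fx=k,fy=k,interpolation=cv2.INTER_CUBIC)
put(s,310,115,130,110,3,0,0);put(d,240,125,130,110,3,400,0)
put(s,170,215,150,120,2,0,340);put(d,280,230,130,120,2,400,340)
cv2.imwrite('pics/crop.png',C)
E
```

```text
(no output)
```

View pics/crop.png

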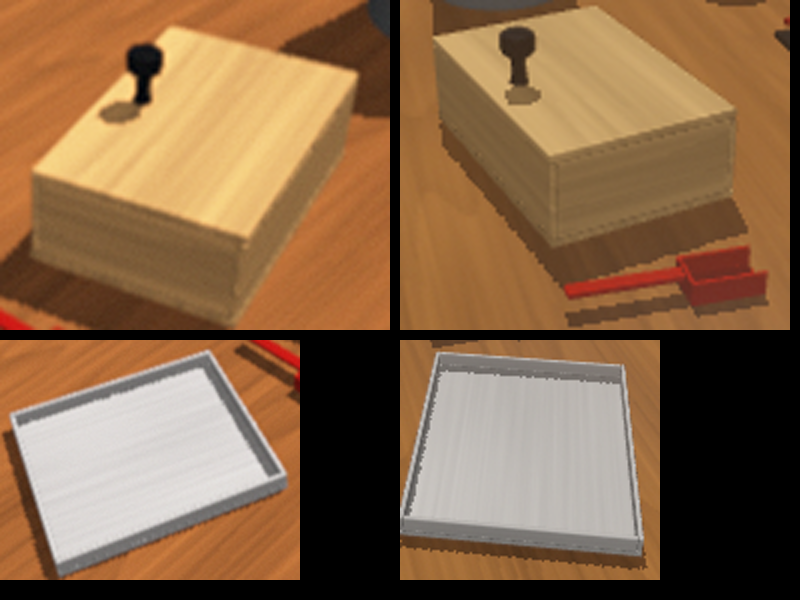

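```bash
python3 - <<'E'
from h import *
S,D='scene0.png','side0.png'
P={'knob':((358.3,134),(279,138.7)),'A':((322,173.3),(291,177.3)),'B':((392.3,195),(351.7,161)),'C':((429,139.3),(305,127.3)),'Dd':((369,124),(252,138.3)),
'tTL':((274.5,221.5),(299,237)),'tTR':((313,284.5),(391.5,243.5)),'tBL':((176,251.5),(281.5,319.5)),'tBR':((198.5,325),(401,330.5))}
r={k:tri((S,a),(D,b)) for k,(a,b) in P.items()}
for k in r:print(k,*r[k])
v={k:r[k][0] for k in r}
c=(v['A']+v['B']+v['C']+v['Dd'])/4;x=(v['B']-v['A']+v['C']-v['Dd']);y=v['Dd']-v['A']+v['C']-v['B']
print('box',c,np.degrees(np.arctan2(x[1],x[0])),np.degrees(np.arctan2(-y[0],y[1])),np.linalg.norm(x)/2,np.linalg.norm(y)/2)
t=[v[k] for k in('tTL','tTR','tBR','tBL')];print('tray',sum(t)/4,[np.linalg.norm(t[i]-t[i-1]).round(3) for i in range(4)],t[1]-t[0])
print(read_state()['joint_positions'])
E
```

```text
knob [0.4617 0.2044 0.1122] [0.0018, 0.0018]
A [0.4618 0.0822 0.0726] [0.0002, 0.0002]
B [0.6138 0.1162 0.074 ] [0.0004, 0.0004]
C [0.5627 0.3481 0.0746] [0.0017, 0.0017]
Dd [0.4108 0.3201 0.0713] [0.0025, 0.0025]
tTL [ 0.446  -0.0461  0.0128] [0.0011, 0.0011]
tTR [ 0.6111 -0.113   0.0112] [0.0003, 0.0003]
tBL [ 0.3725 -0.2293  0.0151] [0.003, 0.003]
tBR [ 0.5346 -0.2962  0.0149] [0.0025, 0.0025]
box [0.512275 0.21665  0.073125] 11.530926797023735 12.261229418945868 0.1550977917315395 0.240383516489796
tray [ 0.49105 -0.17115  0.0135 ] [np.float64(0.197), np.float64(0.178), np.float64(0.199), np.float64(0.175)] [ 0.1651 -0.0669 -0.0016]
[ 1.27538654  0.3327186  -0.06468183  1.46073764  0.0216007   1.3499005
 -0.08851321]
```

View pics/wrist0.png

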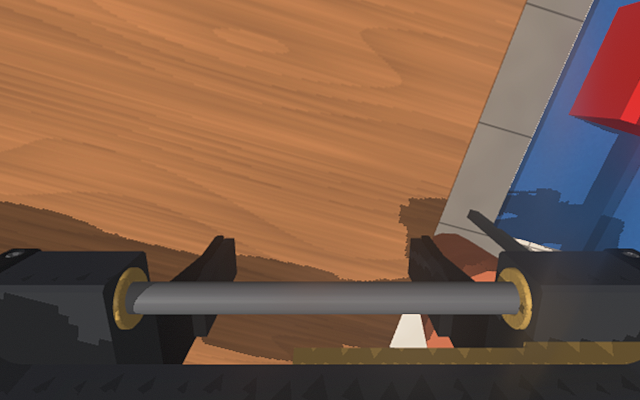

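The wrist picture shows only bare table. Measured positions:
- **Knob:** (0.462, 0.204, 0.112), with the box turned about 12°.
- **Tray:** centre (0.491, -0.171), turned -22°.

I'll move towards the knob via a waypoint.

Call:
play_rows(
  increments="0 0 0 0.046 -0.033 -0.01 1;0 0 0 0.092 -0.066 -0.02 1;0 0 0 0.138 -0.099 -0.03 1;0 0 0 0.184 -0.132 -0.038 1;0 0 0 0.23 -0.165 -0.038 1;0 0 0 0.276 -0.198 -0.038 1;0 0 0 0.322 -0.231 -0.038 1;0 0 0 0.366 -0.263 -0.038 1",
)

```text
time: 0.95
ee_pos: [0.4174, -0.2902, 0.2605]
eef_rot: [0.991, 0.136, 0.0, 0.0]
ft_force: [0.0, -0.9, -0.6]
width: 0.0871
grip_force: 0.0
```

```bash
cat >> h.py <<'E'
def go(X,yaw=None):
    s=read_state();M=R.from_quat(s['eef_rot']);p=np.array(s['ee_pos'])
    print('t',round(s['time'],2),'at',p.round(4),'yaw',np.degrees(np.arctan2(*M.as_matrix()[[1,0],0])).round(2),'tilt',M.as_matrix()[:2,2].round(4),'F',np.round(s['ft_force'],1),'w',round(s['width'],4),'g',round(s['grip_force'],1))
    if X is None:return
    r=[0,0,0]
    if yaw is not None:
        y=np.radians(yaw);T=np.array([[np.cos(y),np.sin(y),0],[np.sin(y),-np.cos(y),0],[0,0,-1]]);r=(M.inv()*R.from_matrix(T)).as_rotvec()
    print('rot',np.round(r,4),'shift',M.inv().apply(np.array(X)-p).round(4))
E
python3 -c "
from h import *
go([.4617,.2044,.2],12)
print(read_state()['joint_positions'])"
```

```text
t 0.95 at [ 0.4174 -0.2902  0.2605] yaw 15.62 tilt [ 0.0002 -0.0005] F [ 0.  -0.9 -0.6] w 0.0871 g 0.0
rot [ 0.0005 -0.      0.0632] shift [ 0.1758 -0.4644  0.0602]
[ 0.8625224   0.07611865 -0.3622675   1.68963422  0.02779697  1.38045571
 -0.80222427]
```

Call:
play_rows(
  increments="0 0 0.02 0.017 -0.046 0 1;0 0 0.04 0.033 -0.092 0 1;0 0 0.063 0.05 -0.138 0.01 1;0 0 0.063 0.066 -0.184 0.02 1;0 0 0.063 0.083 -0.23 0.03 1;0 0 0.063 0.099 -0.276 0.04 1;0 0 0.063 0.116 -0.322 0.05 1;0 0 0.063 0.132 -0.368 0.05 1",
)

```text
time: 1.75
ee_pos: [0.4436, 0.0996, 0.2093]
eef_rot: [0.995, 0.105, -0.001, 0.0]
ft_force: [1.5, -0.1, 0.2]
width: 0.0873
grip_force: 0.0
```

Call:
play_rows(
  increments="0 0 0 0 0 0 1;0 0 0 0 0 0 1;0 0 0 0 0 0 1",
)

```text
time: 2.05
ee_pos: [0.4446, 0.0969, 0.2101]
eef_rot: [0.995, 0.104, -0.0, 0.0]
ft_force: [0.6, -0.4, -0.5]
width: 0.0873
grip_force: 0.0
```

```bash
python3 -c "
from h import *
go([.4617,.2044,.2],12)
snap('wrist','w1.png')
print(proj('w1.png',[.4617,.2044,.113]),read_state()['joint_positions'])"
```

```text
t 2.05 at [0.4446 0.0969 0.2101] yaw 11.94 tilt [-0.0003 -0.0005] F [ 0.6 -0.4 -0.5] w 0.0873 g 0.0
rot [ 0.0004  0.0004 -0.001 ] shift [ 0.039  -0.1017  0.0101]
(np.float64(186.01243542877603), np.float64(149.4913818637407)) [ 0.49018641  0.00241187 -0.79174376  1.86884036  0.00223421  1.27144042
 -1.66536907]
```

View pics/w1.png

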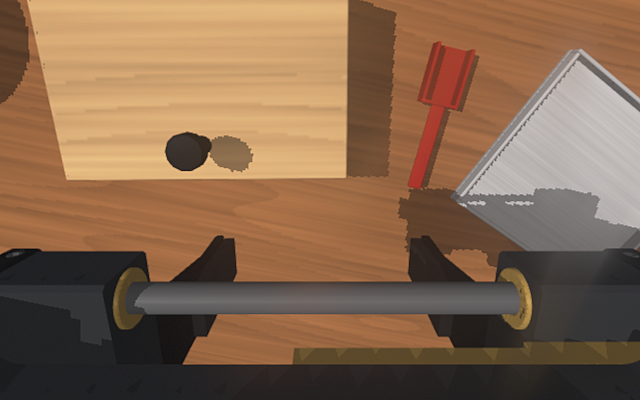

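The wrist view shows the knob head at (187,152), against a predicted (186,150), so the measurement holds. I'll move over it, come down and grip lightly.

Call:
play_rows(
  increments="0 0 0 0.019 -0.05 0.01 1;0 0 0 0.038 -0.102 0.01 1;0 0 0 0.038 -0.102 0.01 1;0 0 0 0.038 -0.102 0.04 1;0 0 0 0.038 -0.102 0.07 1;0 0 0 0.038 -0.102 0.1 1;0 0 0 0.038 -0.102 0.116 1;0 0 0 0.038 -0.102 0.116 1",
)

```text
time: 2.9
ee_pos: [0.4597, 0.2041, 0.0926]
eef_rot: [0.995, 0.104, -0.002, 0.001]
ft_force: [0.4, 0.2, 0.7]
width: 0.0871
grip_force: 0.0
```

Call:
play_rows(
  increments="0 0 0 0 0 0 0.5;0 0 0 0 0 0 0.3;0 0 0 0 0 0 0.2;0 0 0 0 0 0 0.2;0 0 0 0 0 0 0.2;0 0 0 0 0 0 0.2",
  grip_force=6,
)

```text
time: 3.5
ee_pos: [0.4606, 0.2057, 0.0945]
eef_rot: [0.994, 0.105, 0.0, 0.0]
ft_force: [-0.1, 0.8, -0.3]
width: 0.047
grip_force: 0.0
```

```bash
python3 -c "
from h import *
go(None)
for d in range(0,112,8):
  a=np.radians(161.7-d);print(d,round(.137*np.cos(a)+.130,4),round(.137*np.sin(a)-.043,4))"
```

```text
t 3.5 at [0.4606 0.2057 0.0945] yaw 12.03 tilt [ 0.0003 -0.0001] F [-0.1  0.8 -0.3] w 0.047 g 0.0
0 -0.0001 0.0
8 0.0072 0.0177
16 0.0168 0.0342
24 0.0287 0.0492
32 0.0425 0.0624
40 0.058 0.0736
48 0.0749 0.0824
56 0.0929 0.0889
64 0.1116 0.0928
72 0.1307 0.094
80 0.1498 0.0926
88 0.1685 0.0885
96 0.1864 0.0819
104 0.2032 0.0728
```

Call:
play_rows(
  increments="0 0 0 0 0 0 0.2;0 0 0 0 0 0 0.2;0 0 0 0 0 0 0.2;0 0 0 0 0 0 0.2;0 0 0 0 0 0 0.2;0 0 0 0 0 0 0.2",
)

```text
time: 4.1
ee_pos: [0.4613, 0.2022, 0.0941]
eef_rot: [0.995, 0.103, -0.0, 0.002]
ft_force: [1.5, -11.2, 4.6]
width: 0.028
grip_force: 6.0
```

Call:
play_rows(
  increments="0 0 0 0 0.002 0 0.2;0 0 0 0.0042 0.002 -0.0112 0.2;0 0 0 0.0094 0.002 -0.022 0.2;0 0 0 0.0155 0.002 -0.0322 0.2;0 0 0 0.0225 0.002 -0.0418 0.2;0 0 0 0.0303 0.002 -0.051 0.2;0 0 0 0.039 0.002 -0.0593 0.2;0 0 0 0.0482 0.002 -0.0668 0.2",
)

```text
time: 4.9
ee_pos: [0.5085, 0.2122, 0.1617]
eef_rot: [0.995, 0.104, -0.001, 0.001]
ft_force: [-0.4, -5.6, -1.3]
width: 0.0271
grip_force: 6.0
```

```bash
python3 -c "
from h import *
go(None)
snap('side','s1.png');cv2.imwrite('pics/s1c.png',cv2.resize(cv2.imread('pics/s1.png')[0:250,150:450],None,fx=2,fy=2))"
```

```text
t 4.9 at [0.5085 0.2122 0.1617] yaw 11.95 tilt [-0.0008 -0.0025] F [-0.4 -5.6 -1.3] w 0.0271 g 6.0
```

View pics/s1c.png

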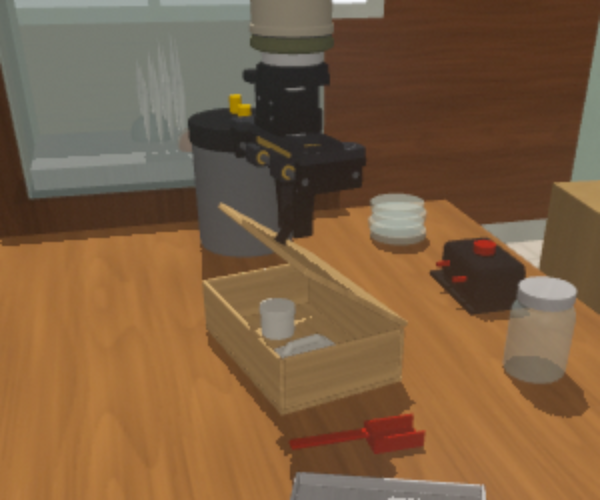

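Side view: the lid is up about 35° with the knob held. The magnet lies in the right-hand (near) half and the tub in the other.

Call:
play_rows(
  increments="0 0 0 0.0098 0.001 -0.0068 0.2;0 0 0 0.0203 0.001 -0.0125 0.2;0 0 0 0.0311 0.001 -0.0175 0.2;0 0 0 0.0424 0.001 -0.0214 0.2;0 0 0 0.054 0.001 -0.0244 0.2;0 0 0 0.0658 0.001 -0.0263 0.2;0 0 0 0.0777 0.001 -0.0271 0.2;0 0 0 0.0897 0.001 -0.027 0.2",
)

```text
time: 5.75
ee_pos: [0.5966, 0.2314, 0.1887]
eef_rot: [0.995, 0.105, -0.0, 0.0]
ft_force: [-1.0, -1.8, -1.0]
width: 0.0275
grip_force: 6.0
```

Call:
play_rows(
  increments="0 0 0 0.0119 0 0.0012 0.2;0 0 0 0.0236 0 0.0035 0.2;0 0 0 0.0351 0 0.0067 0.2;0 0 0 0.0463 0 0.011 0.2;0 0 0 0.0571 0 0.0162 0.2;0 0 0 0.0673 0 0.0223 0.2;0 0 0 0.0693 0 0.0238 0.2;0 0 0 0.0693 0 0.0238 0.2",
)

```text
time: 6.55
ee_pos: [0.6644, 0.2463, 0.1643]
eef_rot: [0.995, 0.105, 0.0, -0.0]
ft_force: [2.5, 0.6, 3.4]
width: 0.0275
grip_force: 6.0
```

Call:
play_rows(
  increments="0 0 0 0 0 0 0.4;0 0 0 0 0 0 0.5;0 0 0 0 0 0 0.6;0 0 0 0 0 0 0.7;0 0 0 0 0 0 0.8;0 0 0 0 0 0 0.8;0 0 0 0 0 0 0.8;0 0 0 0 0 0 0.8",
)

```text
time: 7.35
ee_pos: [0.6638, 0.2458, 0.1643]
eef_rot: [0.995, 0.105, -0.0, 0.0]
ft_force: [0.6, -0.1, -1.0]
width: 0.0692
grip_force: 0.0
```

```bash
python3 -c "
from h import *
go([.46,.16,.32],12);print(read_state()['joint_positions'])"
```

```text
t 7.35 at [0.6638 0.2458 0.1643] yaw 12.02 tilt [-0.     -0.0001] F [ 0.6 -0.1 -1. ] w 0.0692 g 0.0
rot [0.0001 0.     0.0003] shift [-0.2172  0.0415 -0.1557]
[ 0.04919286  0.65970018 -0.7511082   1.25104862  0.43901324  1.39305122
 -2.03033151]
```

Call:
play_rows(
  increments="0 0 0 0 0 -0.04 0.8;0 0 0 0 0 -0.08 0.8;0 0 0 0 0 -0.12 0.8;0 0 0 0 0 -0.146 0.8;0 0 0 -0.045 0.012 -0.146 0.8;0 0 0 -0.09 0.024 -0.146 0.8;0 0 0 -0.135 0.037 -0.146 0.8;0 0 0 -0.18 0.05 -0.146 0.8",
)

```text
time: 8.15
ee_pos: [0.4966, 0.1589, 0.3097]
eef_rot: [0.995, 0.104, -0.0, 0.0]
ft_force: [-0.4, -1.8, 2.2]
width: 0.0698
grip_force: 0.0
```

Call:
play_rows(
  increments="0 0 0 -0.02 0.006 0 0.8;0 0 0 -0.02 0.006 0 0.8;0 0 0 -0.02 0.006 0 0.8;0 0 0 -0.02 0.006 0 0.8",
)

```text
time: 8.55
ee_pos: [0.4804, 0.1499, 0.3103]
eef_rot: [0.994, 0.105, 0.0, -0.0]
ft_force: [-0.8, 0.1, 0.0]
width: 0.0699
grip_force: 0.0
```

```bash
python3 -c "
from h import *
go([.48,.15,.31],12)
snap('wrist','w2.png');snap('side','s2.png');snap('scene','c2.png')
C=np.zeros((600,800,3),np.uint8)
w=cv2.imread('pics/w2.png')[0:250];C[:250,:640]=w
C[250:550,:400]=cv2.resize(cv2.imread('pics/s2.png')[90:240,215:415],None,fx=2,fy=2)
C[250:550,400:]=cv2.resize(cv2.imread('pics/c2.png')[80:230,290:490],None,fx=2,fy=2)
cv2.imwrite('pics/m2.png',C)"
```

```text
t 8.55 at [0.4804 0.1499 0.3103] yaw 12.04 tilt [0.0001 0.0006] F [-0.8  0.1  0. ] w 0.0699 g 0.0
rot [-0.0005 -0.0002  0.0007] shift [-0.0004 -0.0002  0.0003]
```

View pics/m2.png

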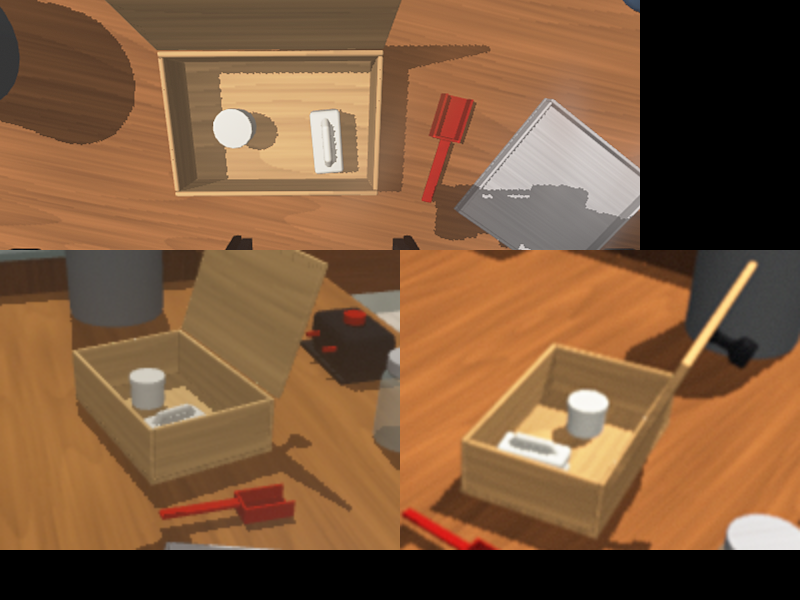

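The lid stands open and leaning back. The magnet is at about (327,142) in the wrist view, with its handle bar along box x; the tub is at (233,128). I'll take a second wrist view, lower and to the side.

Call:
play_rows(
  increments="0 0 0 -0.01 0.03 0.03 0.8;0 0 0 -0.01 0.06 0.06 0.8;0 0 0 -0.01 0.08 0.08 0.8;0 0 0 -0.01 0.08 0.08 0.8;0 0 0 -0.01 0.08 0.08 0.8",
)

```text
time: 9.2
ee_pos: [0.4868, 0.0697, 0.2302]
eef_rot: [0.994, 0.105, -0.0, -0.001]
ft_force: [0.8, 0.3, 0.6]
width: 0.0694
grip_force: 0.0
```

```bash
python3 -c "
from h import *
go(None)
snap('wrist','w3.png')
p=[int(v) for v in proj('w3.png',[.525,.158,.03])];print(p)
x,y=p[0]-65,max(0,p[1]-65);print(x,y)
C=np.zeros((520,800,3),np.uint8)
C[:520,:280]=cv2.resize(cv2.imread('pics/w2.png')[90:194,300:356],None,fx=5,fy=5,interpolation=2)
C[:520,280:]=cv2.resize(cv2.imread('pics/w3.png')[y:y+130,x:x+130],None,fx=4,fy=4,interpolation=2)
cv2.imwrite('pics/m3.png',C)"
```

```text
t 9.2 at [0.4868 0.0697 0.2302] yaw 12.03 tilt [-0.001   0.0011] F [0.8 0.3 0.6] w 0.0694 g 0.0
[245, 116]
180 51
```

View pics/m3.png

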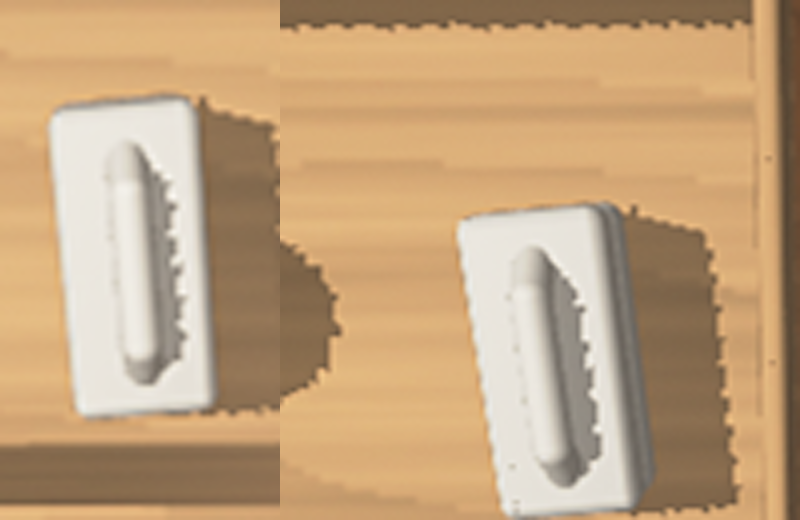

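```bash
python3 -c "
from h import *
a=[(310,111.6),(338,109.6),(343,172),(316,173.2),(326.6,143)]
b=[(224.5,105.5),(260,102.2),(269.5,177.2),(236.2,180.5),(246.2,143.5)]
v=[]
for p,q in zip(a,b):
  x,e=tri(('w2.png',p),('w3.png',q));v.append(x);print(x,e)
c=sum(v[:4])/4;x=v[0]+v[1]-v[2]-v[3];print(c,np.degrees(np.arctan2(x[1],x[0])),np.linalg.norm(x)/2)
w=[atz('w2.png',p,.043) for p in a[:4]];x=w[0]+w[1]-w[2]-w[3];print(sum(w)/4,np.degrees(np.arctan2(x[1],x[0])),np.linalg.norm(x)/2)
w=[atz('w3.png',p,.043) for p in b[:4]];x=w[0]+w[1]-w[2]-w[3];print(sum(w)/4,np.degrees(np.arctan2(x[1],x[0])),np.linalg.norm(x)/2)
"
```

```text
[0.5326 0.178  0.0394] [0.0004, 0.0004]
[0.542  0.1457 0.0342] [0.0, 0.0]
[0.4704 0.1234 0.0394] [0.0008, 0.0008]
[0.4617 0.1559 0.0425] [0.0002, 0.0002]
[0.5014 0.151  0.0448] [0.0001, 0.0001]
[0.501675 0.15075  0.038875] 17.30593466474924 0.07474372883392963
[0.501975 0.150925 0.043   ] 17.347184982537925 0.07495948905909108
[0.502225 0.15005  0.043   ] 16.702964256031848 0.07376220238035196
```

```bash
python3 -c "
from h import *
go([.502,.1505,.014],17)"
```

```text
t 9.25 at [0.4871 0.0704 0.2308] yaw 12.1 tilt [0.0004 0.001 ] F [1.  0.8 1.1] w 0.0698 g 0.0
rot [-0.0009 -0.0006 -0.0856] shift [ 0.0312 -0.075   0.2169]
```

Call:
play_rows(
  increments="0 0 -0.05 0.012 -0.03 0 0.64;0 0 -0.086 0.024 -0.06 0 0.64;0 0 -0.086 0.031 -0.075 0.03 0.64;0 0 -0.086 0.031 -0.075 0.07 0.64;0 0 -0.086 0.031 -0.075 0.11 0.64;0 0 -0.086 0.031 -0.075 0.13 0.64;0 0 -0.086 0.031 -0.075 0.13 0.64;0 0 -0.086 0.031 -0.075 0.13 0.64",
)

```text
time: 10.05
ee_pos: [0.502, 0.1503, 0.1017]
eef_rot: [0.989, 0.148, 0.001, -0.0]
ft_force: [0.1, 0.2, 0.7]
width: 0.0555
grip_force: 0.0
```

```bash
python3 -c "
from h import *
go([.502,.1505,.014],17)"
```

```text
t 10.05 at [0.502  0.1503 0.1017] yaw 17.02 tilt [0.0012 0.001 ] F [0.1 0.2 0.7] w 0.0555 g 0.0
rot [-0.0006 -0.0015  0.0004] shift [-0.0001 -0.0002  0.0877]
```

Call:
play_rows(
  increments="0 0 0 0 0 0.02 0.64;0 0 0 0 0 0.04 0.64;0 0 0 0 0 0.055 0.64;0 0 0 0 0 0.07 0.64;0 0 0 0 0 0.08 0.64;0 0 0 0 0 0.087 0.64;0 0 0 0 0 0.087 0.64;0 0 0 0 0 0.087 0.64",
)

```text
time: 10.85
ee_pos: [0.5017, 0.1491, 0.0137]
eef_rot: [0.989, 0.147, 0.0, -0.0]
ft_force: [-0.6, 0.4, -0.1]
width: 0.0561
grip_force: 0.0
```

Call:
play_rows(
  increments="0 0 0 0 0 0 0.3;0 0 0 0 0 0 0.3;0 0 0 0 0 0 0.3;0 0 0 0 0 0 0.3;0 0 0 0 0 0 0.3;0 0 0 0 0 0 0.3;0 0 0 0 0 0 0.3",
  grip_force=15,
)

```text
time: 11.55
ee_pos: [0.5016, 0.1489, 0.0136]
eef_rot: [0.989, 0.147, 0.0, 0.0]
ft_force: [-0.8, -0.3, 5.3]
width: 0.036
grip_force: 15.0
```

Call:
play_rows(
  increments="0 0 0 0 0 -0.01 0.3;0 0 0 0 0 -0.03 0.3;0 0 0 0 0 -0.05 0.3;0 0 0 0 0 -0.075 0.3;0 0 0 0 0 -0.1 0.3;0 0 0 0 0 -0.12 0.3;0 0 0 0 0 -0.12 0.3",
)

```text
time: 12.25
ee_pos: [0.5027, 0.1496, 0.1362]
eef_rot: [0.989, 0.147, 0.002, 0.0]
ft_force: [0.1, 0.8, -1.7]
width: 0.0359
grip_force: 15.0
```

```bash
python3 -c "
from h import *
go([.491,-.171,.13],17)"
```

```text
t 12.25 at [0.5027 0.1496 0.1362] yaw 16.96 tilt [0.0042 0.0006] F [ 0.1  0.8 -1.7] w 0.0359 g 15.0
rot [ 0.0007 -0.0042 -0.0007] shift [-0.1048  0.3032  0.006 ]
```

Call:
play_rows(
  increments="0 0 0 -0.007 0.02 0 0.3;0 0 0 -0.02 0.056 0 0.3;0 0 0 -0.034 0.097 0 0.3;0 0 0 -0.048 0.14 0 0.3;0 0 0 -0.063 0.182 0 0.3;0 0 0 -0.078 0.225 0 0.3;0 0 0 -0.091 0.265 0 0.3;0 0 0 -0.1 0.29 0 0.3",
)

```text
time: 13.05
ee_pos: [0.4891, -0.1612, 0.1325]
eef_rot: [0.989, 0.146, -0.001, 0.0]
ft_force: [-0.1, 0.0, -0.6]
width: 0.036
grip_force: 15.0
```

Call:
play_rows(
  increments="0 0 0 -0.005 0.013 0 0.3;0 0 0 -0.005 0.013 0 0.3;0 0 0 -0.005 0.013 0.02 0.3;0 0 0 -0.005 0.013 0.045 0.3;0 0 0 -0.005 0.013 0.07 0.3;0 0 0 -0.005 0.013 0.085 0.3;0 0 0 -0.005 0.013 0.09 0.3;0 0 0 -0.005 0.013 0.09 0.3",
)

```text
time: 13.85
ee_pos: [0.4894, -0.1705, 0.0432]
eef_rot: [0.989, 0.148, -0.0, -0.0]
ft_force: [0.3, -0.4, -0.7]
width: 0.0357
grip_force: 15.0
```

```bash
python3 -c "
from h import *
go([.491,-.171,.0116],17)
snap('side','s4.png');snap('scene','c4.png')
C=np.zeros((600,800,3),np.uint8)
C[:400,:400]=cv2.resize(cv2.imread('pics/s4.png')[190:350,260:420],(400,400),interpolation=2)
C[:400,400:]=cv2.resize(cv2.imread('pics/c4.png')[180:340,160:320],(400,400),interpolation=2)
cv2.imwrite('pics/m4.png',C[:400])"
```

```text
t 13.85 at [ 0.4894 -0.1705  0.0432] yaw 17.02 tilt [-0.0004  0.0006] F [ 0.3 -0.4 -0.7] w 0.0357 g 15.0
rot [-0.0007  0.0002  0.0003] shift [0.0014 0.001  0.0316]
```

View pics/m4.png

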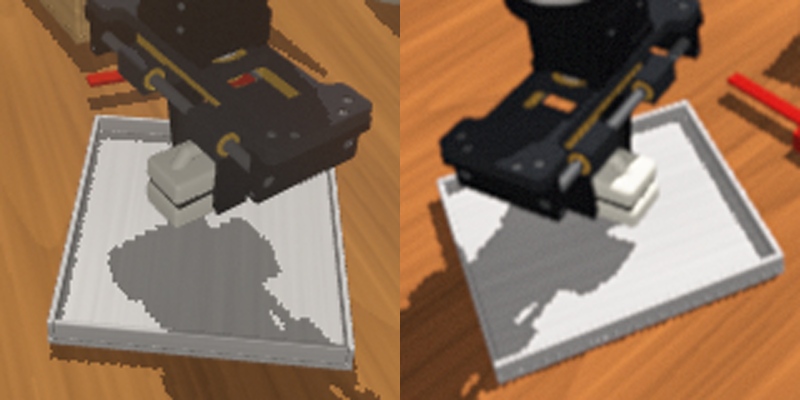

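The magnet is held level over the middle of the tray. I'll lower it slowly until it touches.

Call:
play_rows(
  increments="0 0 0 0 0 0.01 0.3;0 0 0 0 0 0.018 0.3;0 0 0 0 0 0.024 0.3;0 0 0 0 0 0.028 0.3;0 0 0 0 0 0.0295 0.3;0 0 0 0 0 0.0305 0.3;0 0 0 0 0 0.0305 0.3",
)

```text
time: 14.65
ee_pos: [0.4894, -0.1715, 0.0129]
eef_rot: [0.989, 0.147, 0.0, 0.0]
ft_force: [-0.0, -0.3, -1.2]
width: 0.036
grip_force: 15.0
```

Call:
play_rows(
  increments="0 0 0 0 0 0.0005 0.3;0 0 0 0 0 0.001 0.3;0 0 0 0 0 0.001 0.3;0 0 0 0 0 0.001 0.3",
)

```text
time: 15.05
ee_pos: [0.4894, -0.1716, 0.0119]
eef_rot: [0.989, 0.147, 0.0, 0.0]
ft_force: [0.0, -0.7, -0.6]
width: 0.036
grip_force: 15.0
```

Call:
play_rows(
  increments="0 0 0 0 0 0.0005 0.3;0 0 0 0 0 0.001 0.3;0 0 0 0 0 0.001 0.3;0 0 0 0 0 0.001 0.3",
)

```text
time: 15.45
ee_pos: [0.4894, -0.1716, 0.0115]
eef_rot: [0.989, 0.147, -0.0, 0.0]
ft_force: [-4.8, 0.7, 9.5]
width: 0.0357
grip_force: 15.0
```

It has touched down with about 10 N. I'll open and retreat upwards.

Call:
play_rows(
  increments="0 0 0 0 0 -0.0005 0.42;0 0 0 0 0 -0.0005 0.46;0 0 0 0 0 -0.0005 0.5;0 0 0 0 0 -0.0005 0.6;0 0 0 0 0 -0.0005 0.65;0 0 0 0 0 -0.0005 0.65;0 0 0 0 0 -0.0005 0.65;0 0 0 0 0 -0.0005 0.65",
)

```text
time: 16.25
ee_pos: [0.4893, -0.1715, 0.0113]
eef_rot: [0.989, 0.147, 0.0, 0.0]
ft_force: [-0.1, 0.2, -0.1]
width: 0.0561
grip_force: 0.0
```

Call:
play_rows(
  increments="0 0 0 0 0 -0.02 0.65;0 0 0 0 0 -0.05 0.65;0 0 0 0 0 -0.09 0.65;0 0 0 0 0 -0.13 0.65;0 0 0 0 0 -0.17 0.65;0 0 0 0 0 -0.2 0.65;0 0 0 -0.03 0.04 -0.2 0.65;0 0 0 -0.05 0.06 -0.2 0.65",
)

```text
time: 17.05
ee_pos: [0.4585, -0.2463, 0.2124]
eef_rot: [0.989, 0.147, 0.001, 0.001]
ft_force: [-0.5, -0.2, -0.3]
width: 0.0564
grip_force: 0.0
```

```bash
python3 -c "
from h import *
go(None)
snap('side','s5.png');snap('wrist','w5.png')
C=np.zeros((600,800,3),np.uint8)
C[:560,:400]=cv2.resize(cv2.imread('pics/s5.png')[70:350,230:430],(400,560))
C[:250,400:]=cv2.resize(cv2.imread('pics/w5.png'),(400,250))
cv2.imwrite('pics/m5.png',C[:560])"
```

```text
t 17.05 at [ 0.4585 -0.2463  0.2124] yaw 16.89 tilt [ 0.0015 -0.0023] F [-0.5 -0.2 -0.3] w 0.0564 g 0.0
```

View pics/m5.png

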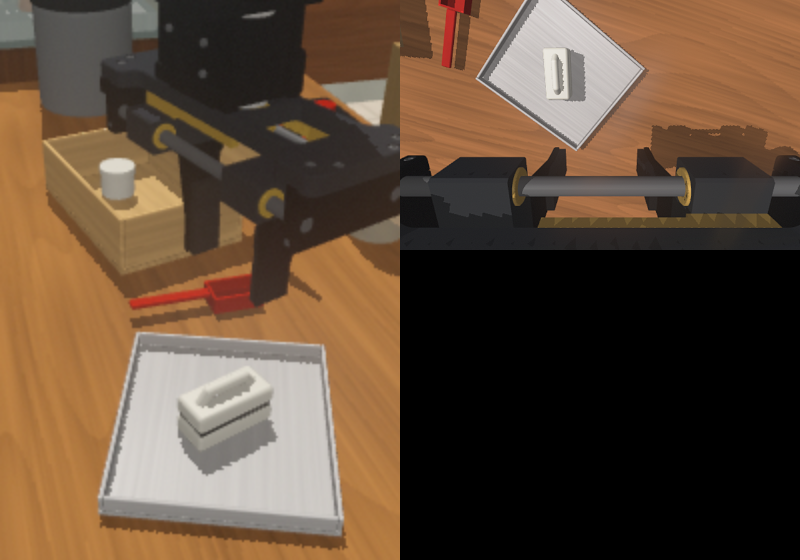

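The magnet lies flat and upright in the middle of the tray, at about (225,408) in the left crop. The gripper is clear of it and the box is still open, so I'll settle the arm and hand in.

Call:
play_rows(
  increments="0 0 0 0 0 0 0.65;0 0 0 0 0 0 0.65;0 0 0 0 0 0 0.65",
)

```text
time: 17.45
ee_pos: [0.4596, -0.2422, 0.2113]
eef_rot: [0.989, 0.148, 0.0, -0.0]
ft_force: [0.0, 0.2, 0.3]
width: 0.0568
grip_force: 0.0
```

```bash
python3 -c "
from bench import *
print(close_job())"
```

```text
the job is handed in; nothing more can be done
None
```

The job is handed in at about 17.5 s: the algae magnet lies flat and upright in the middle of the tray, released and clear of the gripper, and the box lid was left open against its stop; no verdict came back.

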